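# Set the spacer comb into the slat grille

## Robot

A 6-joint arm with a two-finger parallel gripper is mounted at the origin on the work surface. World frame = base frame: x ahead of the robot, y to its left, z up, the work surface at z = 0. Lengths are in m, angles in rad, forces in N, time in s.
With the tool pointing down it reaches from about 0.15 to 0.775 m from the base axis. Payload 6.1 kg.
Tool frame: the origin (TCP) lies at the very end of the fingers, on their centre line; the grasp point (between the pads) lies 19 mm behind it; z points along the fingers, y is the line along which they close (so a half turn about z gives the same grasp; the last joint's range is limited). The gripper opens to 85 mm and grips with 20 to 120 N. Pads are 22 mm wide; open, the fingers measure 114 mm over their backs; the gripper's body (76 mm by 85 mm) begins 54 mm behind the grasp point. The pads swing forward as they close: fully open they stand 13 mm farther back than shut.
Start: joints at [1.153, 0.126, -0.04, 1.405, 0, 1.571], TCP at [0.213, 0.48, 0.231] pointing down, gripper open.
Joint ranges: [-2.72, 2.72], [-0.95, 1.95], [-1.27, 1.35], [-1.78, 2.02], [-1.46, 1.47], [-3.14, 3.14]. Speed limits (rad/s): [2.39, 2.39, 3.01, 3.14, 3.14, 3.14].

## Interface

Orientations are given as a unit quaternion [w, x, y, z].
In Python, from bench import readout, eyes, bot, models gives the robot as it stands.
- The arm moves only by the shell command python3 -m creep 'ROWS'. ROWS is JSON, a list of rows, each a list of 3 entries, a list of its own where there are three numbers: the turn, a rotation vector about the tool's x, y, z in rad, then the shift along the tool's x, y, z in m, then the gripper's target within -1 to 1 (fully open at 1, half-way at 0, shut at -1). In form: [[[wx, wy, wz], [x, y, z], claw], ...]. A call has 1 to 20 rows; each row is the pose to reach, as a shift and turn from the pose commanded when the call began, along the tool's axes at that moment; what a row does not reach only later rows make up. A row lasts 1/10 s, in which the tool goes at most 50 mm and 8.59 degrees, less where a joint would pass 70% of its speed; a pose out of reach is approached as far as the arm can. A call with a gripper value outside its range is refused whole. The fingers move at their own pace and stop on an object; the grip force is fixed at half the most. Time passes only in rows, so rows that repeat a pose let the fingers close. It gives the time, the measured TCP pose, the force, the opening and the grip force at its end, in the units of the state.
- readout.observe(): the state, without advancing time (a new reading comes with each control period).
- eyes.grab_frame(name): name is "scene" or "top" or "wrist"; returns a dict with "color" (420x560x3 uint8, red, green, blue), "fx", "fy", "cx", "cy" (pixels), "extrinsics" (4x4, takes a point from camera to world coordinates). Camera axes: x right, y up, looking along -z (the intrinsics and any distortion apply to the point x, -y, -z); pixel columns grow to the right and rows downward; lengths in m; the calibration is good to about 2 mm. The wrist camera is an equidistant fisheye: a pixel r from the principal point sees the ray r / f radians off the axis. A picture is of the moment at which its call begins. There is no depth.
- bot.job_done(): hands the job in; it is judged then, once.
Trained networks look in the newest picture that a camera, given by its name, has taken for a name from the list of things; names that differ only in an ending like _2 or _b are one class to them, and where a whole thing is asked for, a point or a joint stands for the part that bears it (a point fixed in the world has none). Each returns a list of dicts, best first, with "p" (0 to 1); they miss things now and then, are a little off and sometimes report something else, mostly with a low value. They report only what shows in the picture. A call takes as long as a camera call. They do not tell look-alikes from the thing itself.
- models.cut_out(target, camera): "mask" (420x560 bool, what is visible of it) and "rect" ([left, top, width, height] in pixels, round what is visible of it).
The state is a dict: "time": time; "q": joint angles; "joint_velocities": joint speeds; "tau": joint torques, N m; "tcp_pos": TCP position; "tcp_rot": TCP orientation; "wrist_force": force on the tool from outside, world axes, zero at the start; "ft_torque": the same for the moment, N m; "width": opening from 0.0 (shut) to 1.0 (fully open); "finger_force": force on a finger pad.
Only numpy, scipy, OpenCV 4.12 (cv2) and the standard library are available. Lean on these libraries where they do the work, as an engineer would, in place of code of your own. Each camera call takes 0.05 s, during which the arm holds its last target. There are 200 camera calls.

## Task

The dark slat grille has just been glued and needs its spacer: pick up the wooden comb with three wide-set teeth and lower it, in the grip and not dropped, across the middle of the grille so that each tooth stands in one of the three gaps between the four slats and the comb's bar rests flat on top of the slats, square to them. Let go of it there, and leave the seven-toothed comb standing where it is.

Things in the scene. Friction and masses are not known exactly. Their poses are not given: they have to be found in the camera images.
- comb: Brown wooden comb, loose, 0.2 kg, standing on its 3 teeth. Origin: centre of the tooth tips' plane; z up, y along the bar. Teeth at y = -48, 0, 48 mm, 60 (x) x 10 (y), z = 0-40 mm, 12 mm proud of the bar each x side. Bar 36 (x) x 150 (y), z = 40-54 mm. Centred on it a grip block 26 (x) x 70 (y), z = 54-99 mm: pinch it across x. Same after a half turn.
- fine_comb: The wrong comb, loose: same wood, bar, grip block and axes, but seven teeth 8 mm thick, 22 mm apart, which do not fit the grille. Leave it standing.
- grille: Dark slat grille, fixed on a 200 (x) x 190 x 12 mm plywood board. Origin: centre of the board's underside; z up. 4 slats along x, 160 x 12 mm, tops at z = 75 mm, y = -72, -24, 24, 72 mm; the 36 mm gaps are centred at y = -48, 0, 48 and open to z = 12 near the middle (battens to z = 30 at x = -65, 65). Comb home: its origin at (0, 0, 35) mm here, y along y, either way round.
Not all that is in view belongs to the job. What is shaped like the comb but green is not meant.

How it is judged:
By the outcome, as a careful person would: the job done as asked, in the order asked, and still so for the second after the job is handed in, with the robot touching nothing.
It also fails if it takes over 42 s, if anything falls off the work surface, if the arm or the gripper's body presses on something with over 40 N, if the wrist force passes 120 N, or if a joint passes its speed limit or range.

## Working session

There is one attempt and no reset: what is moved stays moved. The work goes in short steps, Python scripts to look and compute and a shell command to move; the robot and the scene stay as the last step left them, time stands still between calls to the robot, and variables do not carry over. Pictures are saved under pics/ and viewed, at most 10 in all, crops included, and the job is handed in when it is done.

```bash
mkdir -p pics; ls; cat > h.py <<'E'
import numpy as np,cv2
from bench import readout,eyes,bot,models
def save(n,f,crop=None):
    im=f["color"][:,:,::-1]
    cv2.imwrite("pics/"+n+".png",im)
def proj(f,P):
    T=np.array(f["extrinsics"]);P=np.atleast_2d(P);c=(P-T[:3,3])@T[:3,:3]
    return np.c_[f["cx"]+f["fx"]*c[:,0]/-c[:,2],f["cy"]-f["fy"]*c[:,1]/-c[:,2]]
def ray(f,uv,z):
    T=np.array(f["extrinsics"]);uv=np.atleast_2d(uv).astype(float)
    d=np.c_[(uv[:,0]-f["cx"])/f["fx"],-(uv[:,1]-f["cy"])/f["fy"],-np.ones(len(uv))]@T[:3,:3].T
    return T[:3,3]+d*((z-T[2,3])/d[:,2])[:,None]
E
python3 - <<'E'
from h import *
fs={}
for c in("scene","top"):
    f=eyes.grab_frame(c);save(c,f)
    print(c,f["fx"],f["cx"],f["cy"],np.round(f["extrinsics"],3).tolist())
    for t in("comb","fine_comb","grille"):
        for r in models.cut_out(t,c):
            m=np.argwhere(r["mask"])[:,::-1]
            print(t,round(r["p"],2),r["rect"],m.mean(0).round(),len(m), cv2.minAreaRect(m.astype(np.float32)))
print(readout.observe())
E
```

```text
pics
scene 382.0598245350078 270.06904284022716 208.31868318789506 [[-0.064, -0.713, 0.698, 1.067], [0.998, -0.05, 0.041, 0.048], [0.005, 0.699, 0.715, 0.687], [0.0, 0.0, 0.0, 1.0]]
comb 0.9 [351.7, 144.0, 47.5, 49.6] [375. 166.] 1376 ((375.6400146484375, 166.86593627929688), (56.478214263916016, 37.89242935180664), 32.19573211669922)
comb 0.83 [220.6, 241.3, 71.5, 53.1] [256. 264.] 2072 ((256.1616516113281, 266.9376525878906), (74.6622085571289, 45.26155090332031), 8.652542114257812)
fine_comb 0.9 [80.3, 184.1, 71.5, 46.6] [115. 205.] 2174 ((115.39730834960938, 204.01620483398438), (42.369834899902344, 69.50732421875), 81.02737426757812)
grille 0.6 [367.3, 196.7, 102.0, 81.7] [417. 240.] 6762 ((417.0, 236.5), (83.0, 102.0), 90.0)
top 522.1594344579879 280.62496099256794 201.4876058418081 [[0.001, 0.999, -0.053, 0.378], [-1.0, 0.001, 0.004, 0.008], [0.004, 0.053, 0.999, 1.294], [0.0, 0.0, 0.0, 1.0]]
comb 0.59 [257.0, 120.7, 62.2, 32.9] [286. 134.] 1166 ((285.18768310546875, 136.46713256835938), (63.17726516723633, 25.38606071472168), 6.009005546569824)
comb 0.58 [139.0, 247.9, 53.5, 
[... 584 characters left out ...]
146484)
{'time': 0.4, 'q': array([ 1.15301711e+00,  1.25893788e-01, -3.97572777e-02,  1.40541614e+00,
        9.05208192e-06,  1.57080272e+00]), 'joint_velocities': array([ 0.00013162, -0.0017424 ,  0.00258192,  0.00151179,  0.00060172,
       -0.0005029 ]), 'tau': array([ 5.92840715e-04, -4.35197783e+01,  3.52687705e+01,  4.32864399e-03,
        2.36512697e-04,  1.24037024e-05]), 'tcp_pos': array([0.21297262, 0.47977028, 0.23117321]), 'tcp_rot': array([-3.25138546e-05,  2.07376899e-01,  9.78261112e-01, -1.31556914e-04]), 'wrist_force': array([-0.06202278, -0.5446405 ,  0.24131175]), 'ft_torque': array([ 0.03749373, -0.0054784 ,  0.00165711]), 'finger_force': 0.0, 'width': 1.003925760606286}
```

```bash
python3 -c "
import cv2
a=cv2.imread('pics/top.png')[90:320,80:480];cv2.imwrite('pics/top_c.png',cv2.resize(a,(800,460),interpolation=cv2.INTER_CUBIC))"
```

```text
(no output)
```

View pics/scene.png

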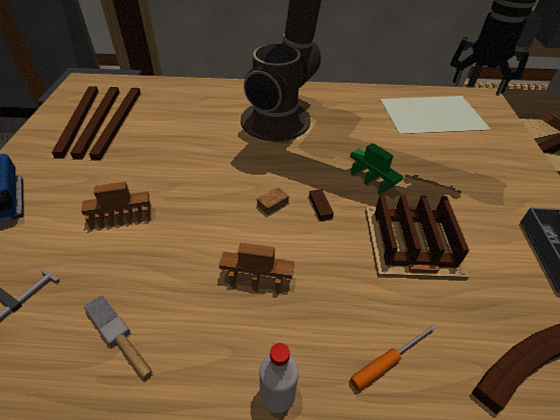

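View pics/top_c.png

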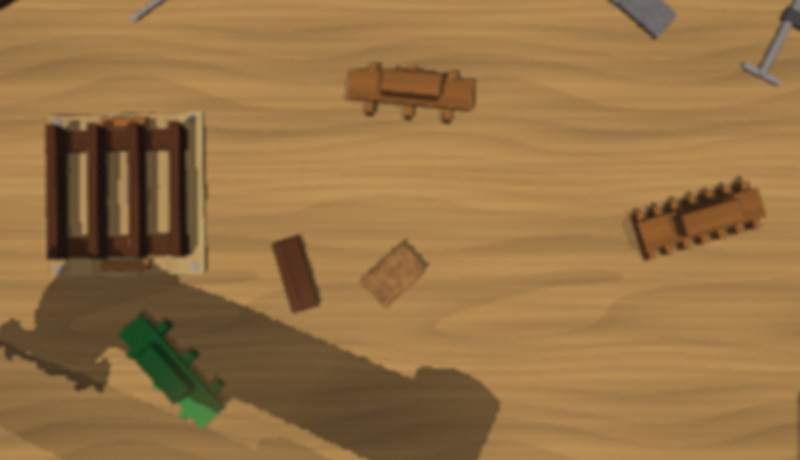

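Brown three-toothed comb: scene (256,266), top full-image (285,136). Grille: scene (417,236), top (142,187), slats along world x. The green look-alike (375,166 in scene) and the fine comb (115,205) are to be left. Next I fit poses by silhouette.

```bash
cat > fit.py <<'E'
from h import *
from scipy.optimize import minimize
def box(x,y,z):return np.array([[a,b,c] for a in x for b in y for c in z])/1000
COMB=[box((-30,30),(t-5,t+5),(0,40)) for t in(-48,0,48)]+[box((-18,18),(-75,75),(40,54)),box((-13,13),(-35,35),(54,99))]
GR=[box((-100,100),(-95,95),(0,12))]+[box((-80,80),(t-6,t+6),(12,75)) for t in(-72,-24,24,72)]
def sil(f,boxes,p,pj=proj):
    c,s=np.cos(p[2]),np.sin(p[2]);R=np.array([[c,-s,0],[s,c,0],[0,0,1]])
    m=np.zeros((420,560),np.uint8)
    for b in boxes:
        uv=pj(f,b@R.T+[p[0],p[1],p[3] if len(p)>3 else 0])
        cv2.fillConvexPoly(m,cv2.convexHull(np.round(uv*16).astype(np.int32)),1,cv2.LINE_8,4)
    return m>0
def fit(fm,boxes,p0,pj=proj):
    def cost(q):
        p=np.array(q)/[100,100,10]   # 1 unit = 1 cm, 0.1 rad
        return -sum((m&(s:=sil(f,boxes,p,pj))).sum()/(m|s).sum() for f,m in fm)/len(fm)
    q0=np.array(p0)*[100,100,10]
    best=min((minimize(cost,q0+[0,0,d],method="Nelder-Mead",options=dict(initial_simplex=q0+[0,0,d]+np.array([[0,0,0],[2,0,0],[0,2,0],[0,0,2]]))) for d in(-1.5,0,1.5)),key=lambda r:r.fun)
    return best.x/[100,100,10],-best.fun
E
python3 - <<'E'
from fit import *
F={c:eyes.grab_frame(c) for c in("scene","top")}
def pick(t,c,uv):
    return min(models.cut_out(t,c),key=lambda r:np.hypot(*(np.argwhere(r["mask"])[:,::-1].mean(0)-uv)))["mask"]
for t,B,z,uvs in(("comb",COMB,.05,dict(scene=(256,264),top=(286,134))),("grille",GR,.03,dict(scene=(417,240),top=(142,187)))):
    M={c:pick(t,c,uvs[c]) for c in F}
    p0=[*ray(F["top"],uvs["top"],z)[0][:2],0]
    for cs in(["scene"],["top"],["scene","top"]):
        print(t,cs,*fit([(F[c],M[c]) for c in cs],B,p0))
E
```

```text
comb ['scene'] [ 0.60550088 -0.00441936 -0.08639459] 0.9300979519145147
comb ['top'] [ 0.60770776 -0.00572489 -0.09846974] 0.9202168861347793
comb ['scene', 'top'] [ 0.60642164 -0.0056037  -0.082704  ] 0.9191709787876468
grille ['scene'] [0.4804567  0.34541942 0.01758692] 0.9797117671750385
grille ['top'] [0.48289556 0.34198753 0.01149265] 0.9695956217695348
grille ['scene', 'top'] [0.48106258 0.34441594 0.02580302] 0.9688430429352317
```

```bash
cat > go.py <<'E'
import sys,numpy as np
from scipy.spatial.transform import Rotation as R
from bench import readout
def delta(x,y,z,yaw):
    s=readout.observe();w=s["tcp_rot"];r=R.from_quat([*w[1:],w[0]])
    Y=np.array([np.cos(yaw),np.sin(yaw),0]);Z=np.array([0,0,-1.]);t=R.from_matrix(np.c_[np.cross(Y,Z),Y,Z])
    print("at",s["tcp_pos"].round(4),"t",s["time"]);print("turn",(r.inv()*t).as_rotvec().round(4),"shift",r.inv().apply(np.array([x,y,z])-s["tcp_pos"]).round(4))
if __name__=="__main__":delta(*map(float,sys.argv[1:]))
E
python3 go.py .606 -.005 .17 -.088
python3 -c "
from h import *
f=eyes.grab_frame('scene');print(ray(f,[[278,402],[281,352]],0.0)); print(f['extrinsics'])"
```

```text
at [0.213  0.4798 0.2313] t 0.7
turn [ 0.    -0.     1.241] shift [-0.5559 -0.2837  0.0613]
[[0.84981295 0.05152113 0.        ]
 [0.76356894 0.05273807 0.        ]]
[[-0.06435999 -0.71331527  0.69788188  1.06670435]
 [ 0.99791253 -0.04973678  0.04119269  0.04847861]
 [ 0.00532702  0.69907624  0.7150273   0.68695629]
 [ 0.          0.          0.          1.        ]]
```

```bash
python3 -m creep '[[[0,0,1.241],[-0.556,-0.284,0.061],1],[[0,0,1.241],[-0.556,-0.284,0.061],1],[[0,0,1.241],[-0.556,-0.284,0.061],1],[[0,0,1.241],[-0.556,-0.284,0.061],1],[[0,0,1.241],[-0.556,-0.284,0.061],1],[[0,0,1.241],[-0.556,-0.284,0.061],1],[[0,0,1.241],[-0.556,-0.284,0.061],1],[[0,0,1.241],[-0.556,-0.284,0.061],1],[[0,0,1.241],[-0.556,-0.284,0.061],1],[[0,0,1.241],[-0.556,-0.284,0.061],1],[[0,0,1.241],[-0.556,-0.284,0.061],1],[[0,0,1.241],[-0.556,-0.284,0.061],1],[[0,0,1.241],[-0.556,-0.284,0.061],1],[[0,0,1.241],[-0.556,-0.284,0.061],1],[[0,0,1.241],[-0.556,-0.284,0.061],1],[[0,0,1.241],[-0.556,-0.284,0.061],1]]'
cat >> h.py <<'E'
def projw(f,P):
    T=np.array(f["extrinsics"]);c=(np.atleast_2d(P)-T[:3,3])@T[:3,:3];c=c*[1,-1,-1]
    h=np.hypot(c[:,0],c[:,1]);k=np.arctan2(h,c[:,2])/np.maximum(h,1e-9)
    return np.c_[f["cx"]+f["fx"]*c[:,0]*k,f["cy"]+f["fy"]*c[:,1]*k]
E
python3 - <<'E'
from fit import *
f=eyes.grab_frame("wrist")
rs=models.cut_out("comb","wrist")
im=f["color"][:,:,::-1].copy()
for r in rs: print(r["p"],r["rect"])
if rs:
    p,c=fit([(f,rs[0]["mask"])],COMB,[.606,-.005,-.088],projw);print(p,c)
for q,col in((np.array([.606,-.005,-.088]),(0,255,0)),):
    cs,_=cv2.findContours(sil(f,COMB,q,projw).astype(np.uint8),0,2);cv2.drawContours(im,cs,-1,col,1)
cv2.imwrite("pics/w1.png",im)
E
python3 go.py .606 -.005 .062 -.088
```

```text
time: 2.35
tcp_pos: [0.6054, -0.0046, 0.1705]
tcp_rot: [-0.0, 0.737, 0.676, 0.0]
wrist_force: [-0.3, 0.5, 0.7]
width: 0.997
finger_force: 0.0
at [ 0.6054 -0.0042  0.1708] t 2.45
turn [ 0.0005 -0.0002  0.0015] shift [-0.0007  0.0006  0.1088]
```

View pics/w1.png

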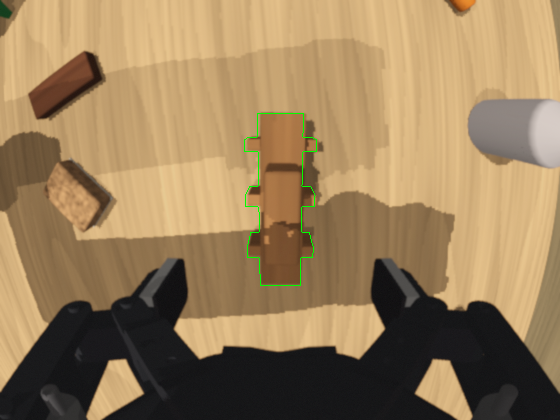

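The green overlay of the estimate sits on the comb (bar x 258–304, y 113–285) to within 1–2 px, centred between the fingers. I descend and grip.

```bash
python3 -m creep '[[[0,0,0],[0,0.001,0.04],1],[[0,0,0],[0,0.001,0.075],1],[[0,0,0],[0,0.001,0.095],1],[[0,0,0],[0,0.001,0.108],1],[[0,0,0],[0,0.001,0.108],1],[[0,0,0],[0,0.001,0.108],1],[[0,0,0],[0,0.001,0.108],-1],[[0,0,0],[0,0.001,0.108],-1],[[0,0,0],[0,0.001,0.108],-1],[[0,0,0],[0,0.001,0.108],-1],[[0,0,0],[0,0.001,0.108],-1],[[0,0,0],[0,0.001,0.108],-1],[[0,0,0],[0,0.001,0.108],-1],[[0,0,0],[0,0.001,0.108],-1],[[0,0,0],[0,0.001,0.108],-1]]'
```

```text
time: 3.95
tcp_pos: [0.6073, -0.0055, 0.0629]
tcp_rot: [0.0, 0.738, 0.675, 0.0]
wrist_force: [-0.1, -0.3, 5.4]
width: 0.297
finger_force: 59.6
```

```bash
python3 -m creep '[[[0,0,0],[0,0,-0.02],-1],[[0,0,0],[0,0,-0.06],-1],[[0,0,0],[0,0,-0.10],-1],[[0,0,0],[0,0,-0.12],-1],[[0,0,0],[0,0,-0.12],-1]]'; python3 go.py .4815 .344 .175 .018
```

```text
time: 4.45
tcp_pos: [0.6083, -0.0055, 0.1851]
tcp_rot: [0.002, 0.738, 0.675, 0.002]
wrist_force: [0.1, 0.3, -0.9]
width: 0.295
finger_force: 59.5
at [ 0.6083 -0.0055  0.1851] t 4.45
turn [ 4.80e-03 -1.00e-04 -1.06e-01] shift [ 0.337  -0.1571  0.0095]
```

```bash
python3 -m creep '[[[0,0,-0.02],[0.03,-0.014,0],-1],[[0,0,-0.04],[0.07,-0.033,0],-1],[[0,0,-0.05],[0.11,-0.051,0],-1],[[0,0,-0.06],[0.15,-0.07,0],-1],[[0,0,-0.07],[0.19,-0.089,0],-1],[[0,0,-0.08],[0.23,-0.107,0],-1],[[0,0,-0.09],[0.27,-0.126,0],-1],[[0,0,-0.1],[0.31,-0.144,0],-1],[[0,0,-0.106],[0.337,-0.157,0.009],-1],[[0,0,-0.106],[0.337,-0.157,0.009],-1],[[0,0,-0.106],[0.337,-0.157,0.009],-1],[[0,0,-0.106],[0.337,-0.157,0.009],-1]]'
python3 - <<'E'
from fit import *
W=eyes.grab_frame("wrist");rg=models.cut_out("grille","wrist")
for r in rg: print(r["p"],r["rect"])
ims=[]
S=eyes.grab_frame("scene");T=eyes.grab_frame("top")
s=readout.observe();t=s["tcp_pos"];print(t,s["tcp_rot"])
for f,pj in((W,projw),(S,proj),(T,proj)):
    im=f["color"][:,:,::-1].copy()
    def d(B,p,col):
        for b in B:
            m=sil(f,[b],p,pj).astype(np.uint8);cs,_=cv2.findContours(m,0,2);cv2.drawContours(im,cs,-1,col,1)
    d(GR,[.4815,.344,.018],(0,255,255)); d(COMB,[t[0],t[1],.018,t[2]-.063],(0,255,0))
    ims.append(im)
cv2.imwrite("pics/w2.png",ims[0])
a=cv2.resize(ims[1][110:300,340:500],(480,570),interpolation=2);b=cv2.resize(ims[2][110:260,70:220-66],(319,570),interpolation=2)
cv2.imwrite("pics/st2.png",np.hstack([a,b]))
E
```

```text
time: 5.65
tcp_pos: [0.48, 0.3431, 0.1721]
tcp_rot: [-0.0, 0.701, 0.713, -0.001]
wrist_force: [-0.0, 0.7, -1.9]
width: 0.295
finger_force: 59.3
0.66 [176.6, 87.0, 213.3, 209.9]
[0.4806949  0.34312454 0.17334967] [4.17036205e-05 7.01301317e-01 7.12864965e-01 5.09159929e-05]
```

View pics/w2.png

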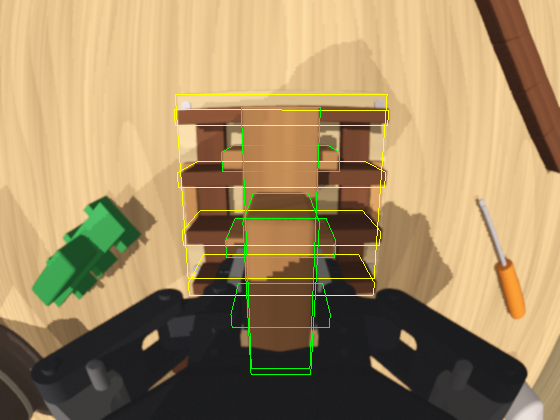

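View pics/st2.png

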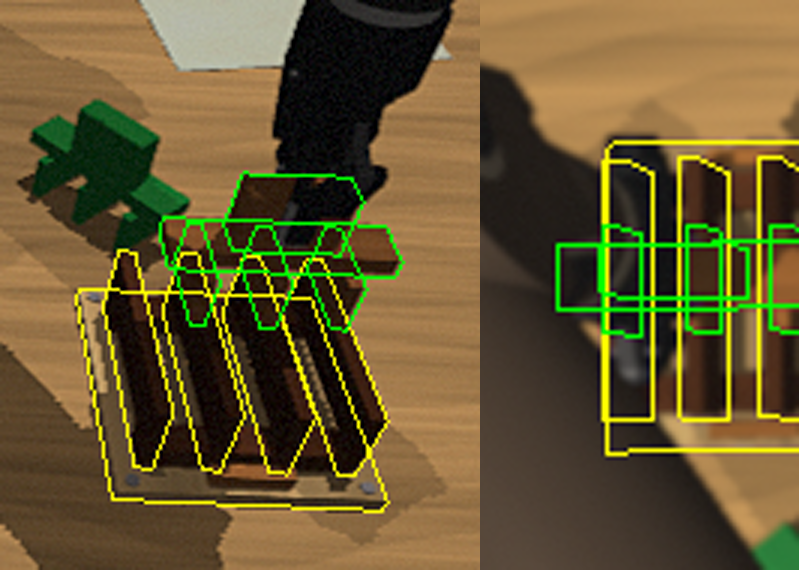

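Both views agree with the overlays: slats (wrist rows ~117, 175, 235) and the comb's far tooth (row 158), mid-gap, square, within about 1 mm. I lower it.

```bash
python3 go.py .4815 .344 .100 .018; python3 -m creep '[[[0,0,0],[0.001,-0.001,0.015],-1],[[0,0,0],[0.001,-0.001,0.03],-1],[[0,0,0],[0.001,-0.001,0.04],-1],[[0,0,0],[0.001,-0.001,0.05],-1],[[0,0,0],[0.001,-0.001,0.06],-1],[[0,0,0],[0.001,-0.001,0.065],-1],[[0,0,0],[0.001,-0.001,0.07],-1],[[0,0,0],[0.001,-0.001,0.07],-1],[[0,0,0],[0.001,-0.001,0.07],-1]]'
```

```text
at [0.4807 0.3431 0.1733] t 5.85
turn [ 0.0001 -0.     -0.0016] shift [0.0009 0.0008 0.0733]
time: 6.75
tcp_pos: [0.4793, 0.3452, 0.1035]
tcp_rot: [0.0, 0.701, 0.713, 0.0]
wrist_force: [-0.5, 1.0, -1.5]
width: 0.297
finger_force: 59.4
```

```bash
python3 -m creep '[[[0,0,0],[0,0.001,0.001],-1],[[0,0,0],[0,0.002,0.002],-1],[[0,0,0],[0,0.002,0.003],-1],[[0,0,0],[0,0.002,0.004],-1],[[0,0,0],[0,0.002,0.005],-1],[[0,0,0],[0,0.002,0.005],-1],[[0,0,0],[0,0.002,0.005],-1]]'
```

```text
time: 7.45
tcp_pos: [0.4811, 0.345, 0.0982]
tcp_rot: [-0.0, 0.701, 0.713, -0.0]
wrist_force: [0.7, 0.5, -1.1]
width: 0.294
finger_force: 59.4
```

```bash
python3 -m creep '[[[0,0,0],[0,0,0.0005],-1],[[0,0,0],[0,0,0.001],-1],[[0,0,0],[0,0,0.001],-1]]';python3 -m creep '[[[0,0,0],[0,0,0.0005],-1],[[0,0,0],[0,0,0.001],-1],[[0,0,0],[0,0,0.001],-1]]'
python3 - <<'E'
from h import *
S=eyes.grab_frame("scene")
cv2.imwrite("pics/s3.png",cv2.resize(S["color"][110:300,340:540,::-1],(600,570),interpolation=2))
E
```

```text
time: 7.75
tcp_pos: [0.4812, 0.3451, 0.0978]
tcp_rot: [0.0, 0.701, 0.713, 0.0]
wrist_force: [-0.2, -1.7, 2.9]
width: 0.291
finger_force: 60.1
time: 8.05
tcp_pos: [0.4813, 0.3452, 0.0978]
tcp_rot: [0.0, 0.701, 0.713, 0.001]
wrist_force: [-2.2, -2.7, 9.5]
width: 0.297
finger_force: 61.1
```

View pics/s3.png

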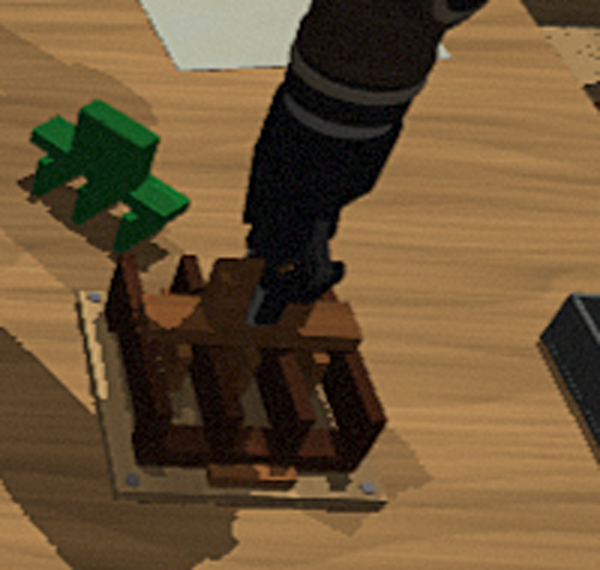

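```bash
python3 - <<'E'
from fit import *
S=eyes.grab_frame("scene");im=cv2.resize(S["color"][110:300,340:540,::-1],(600,570),interpolation=2)
def d(B,p,col):
    c,s=np.cos(p[2]),np.sin(p[2]);R=np.array([[c,-s,0],[s,c,0],[0,0,1]])
    for b in B:
        uv=(proj(S,b@R.T+[p[0],p[1],p[3]])-[340,110]+.5)*3
        cv2.polylines(im,[cv2.convexHull(uv.astype(np.int32))],True,col,1)
d(GR[1:],[.4815,.344,.018,0],(0,255,255));d(COMB[3:],[.4813,.345,.018,.035],(0,255,0))
cv2.imwrite("pics/s4.png",im)
E
```

```text
(no output)
```

View pics/s4.png

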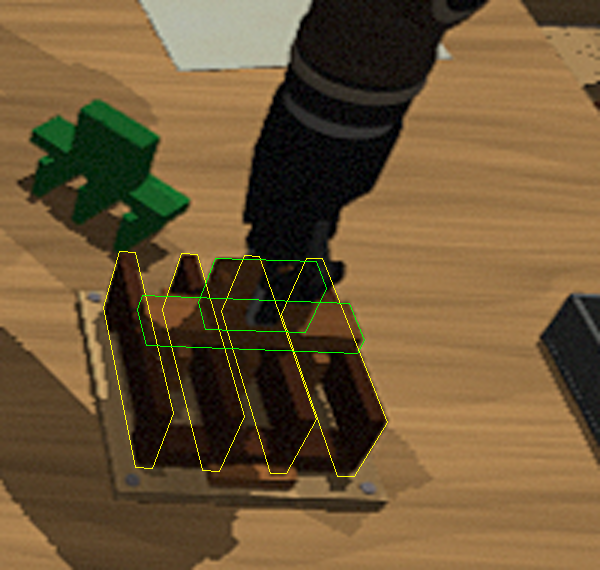

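The comb lies on its predicted home pose (bar end ~(140,300) to (362,345) in the crop), with firm contact. I release and retreat.

```bash
python3 -m creep '[[[0,0,0],[0,0,-0.001],-1],[[0,0,0],[0,0,-0.001],-0.3],[[0,0,0],[0,0,-0.001],-0.2],[[0,0,0],[0,0,-0.001],0.0],[[0,0,0],[0,0,-0.001],0.5],[[0,0,0],[0,0,-0.001],1],[[0,0,0],[0,0,-0.001],1],[[0,0,0],[0,0,-0.001],1],[[0,0,0],[0,0,-0.001],1],[[0,0,0],[0,0,-0.02],1],[[0,0,0],[0,0,-0.05],1],[[0,0,0],[0,0,-0.09],1],[[0,0,0],[0,0,-0.12],1],[[0,0,0],[0,0,-0.12],1],[[0,0,0],[0,0,-0.12],1]]'
python3 - <<'E'
from fit import *
W=eyes.grab_frame("wrist");S=eyes.grab_frame("scene")
im=W["color"][:,:,::-1].copy()
for b in COMB[3:]:
    cs,_=cv2.findContours(sil(W,[b],[.4813,.345,.018,.035],projw).astype(np.uint8),0,2);cv2.drawContours(im,cs,-1,(0,255,0),1)
a=cv2.resize(im[100:360,160:410],(410,426));b=cv2.resize(S["color"][180:290,360:480,::-1],(390,358),interpolation=2)
o=np.zeros((426,800,3),np.uint8);o[:,:410]=a;o[:358,410:]=b;cv2.imwrite("pics/f.png",o)
E
```

```text
time: 9.65
tcp_pos: [0.4815, 0.3453, 0.2168]
tcp_rot: [0.0, 0.701, 0.713, 0.001]
wrist_force: [-0.4, -0.1, -0.5]
width: 1.002
finger_force: 0.0
```

View pics/f.png

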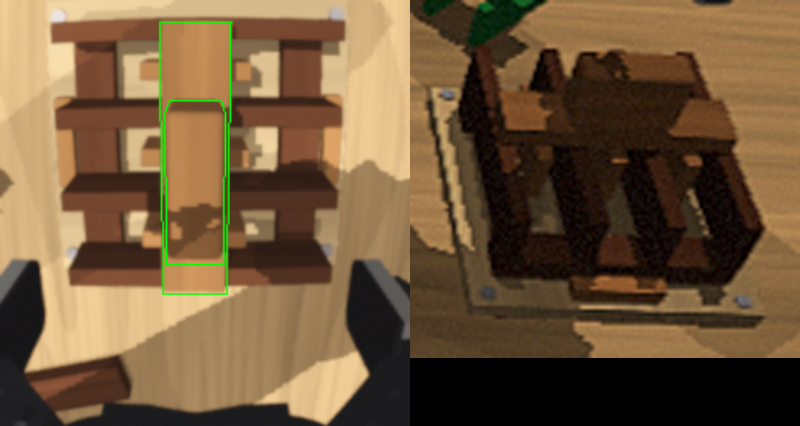

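The comb sits square across the middle, with its teeth in the three gaps (crop rows ~70, 150, 230) and its bar flat on all four slats. The gripper is clear.

```bash
python3 -c "
from bench import bot
print(bot.job_done())"
```

```text
the job is handed in; nothing more can be done
None
```

The job is handed in: the three-toothed comb was lowered in the grip and released across the middle of the grille, with a tooth in each gap and its bar flat and square on the slats (within a few mm of centre by camera). The seven-toothed comb was not touched, and it took about 10 s of the 42 s allowed.

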